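# Centre-punch the three lay-pin positions on a register plate

### The arm

A 6-joint arm with a two-finger parallel gripper is mounted at the origin on a cart in front of the work surface, level with it; the furniture and walls round the work are solid. World frame = base frame: x ahead of the robot, y to its left, z up, the work surface at z = 0. Lengths are in mm, angles in rad, forces in N, time in s.
With the tool pointing down it reaches from about 300 to 750 mm from the base axis. Payload 8.5 kg.
Tool frame: the origin (TCP) lies between the finger pads; the fingertips stand 14 mm ahead of it and the grasp point (between the pads) lies 5 mm behind it; z points along the fingers, y is the line along which they close (so a half turn about z gives the same grasp; the last joint's range is limited). The gripper opens to 88 mm and grips with 3 to 60 N. Pads are 18 mm wide; open, the fingers measure 123 mm over their backs; the gripper's body (75 mm by 187 mm) begins 45 mm behind the grasp point.
Start: joints at [-1.363, 0.381, 1.297, -0, 1.464, -0.215], TCP at [225.666, -501.553, 252.748] pointing down, gripper open.
Joint ranges: [-3.11, 3.11], [-0.89, 2.33], [0.22, 2.48], [-1.42, 4.56], [0.17, 2.85], [-2.88, 2.88]. Speed limits (rad/s): [2.39, 2.39, 3.14, 3.14, 3.14, 3.14].

### API

Orientations are given as a unit quaternion [x, y, z, w].
In Python, from workcell import monitor, read_camera, calibration, arm gives the robot as it stands.
- The arm moves only by the shell command python3 -m pendant 'ROWS' [OPENING] [FORCE]. ROWS is JSON, a list of rows, each a list of 2 entries, a list of its own where there are three numbers: the shift along the world's x, y, z each as a share of 500 mm, from -1 to 1, then the turn about the world's z as a share of 45 degrees, from -1 to 1. A call has 1 to 5 rows; each row shifts and turns the commanded pose from where the row before left it; what a row does not reach is not made up. A row lasts 1/10 s, in which the tool goes at most 50 mm and 8.59 degrees, less where a joint would pass 70% of its speed; a pose out of reach is approached as far as the arm can. A call with a number of a shift or a turn outside -1 to 1 is refused whole. A call with a gripper value outside its range is refused whole. OPENING is the closure in counts, from 0 (fully open) to 255 (shut), set as the call begins (- or left out, the last holds). The fingers move at their own pace and stop on an object; FORCE is the grip in N (left out, the last holds). Time passes only in rows, so rows that do not move let the fingers close. It gives the time, the measured TCP pose, the force, the opening and the grip force at its end, in the units of the state.
- monitor.get_obs(): the state, without advancing time (a new reading comes with each control period).
- read_camera(name): name is "side" or "top"; returns (picture, depth): 384x512x3 uint8, red, green, blue; 384x512 float32, mm along the optical axis (not along the pixel's ray), 0 where there is no reading.
- calibration(name): a dict with "fx", "fy", "cx", "cy" (pixels), "rvec" (rotation vector, rad) and "tvec" (3), from world to camera coordinates, as OpenCV has them. Camera axes: x right, y down, z forward; pixel columns grow to the right and rows downward; lengths in mm; the calibration is good to about 2 mm. A picture is of the moment at which its call begins. calibration takes no time and is no camera call.
- arm.finish_job(): hands the job in; it is judged then, once.
The state is a dict: "t": time; "joint_pos": joint angles; "joint_velocities": joint speeds; "joint_efforts": joint torques, N m; "tcp_pos": TCP position; "tcp_rot": TCP orientation; "force": force on the tool from outside, world axes, zero at the start; "torque": the same for the moment, N m; "opening": finger opening in mm; "grasp_force": force on a finger pad.
Only numpy, scipy, OpenCV 4.12 (cv2) and the standard library are available. Lean on these libraries where they do the work, as an engineer would, in place of code of your own. Each camera call takes 0.05 s, during which the arm holds its last target. There are 200 camera calls.

### The job

Lift the white-lidded ink jar off the aluminium register plate and stand it upright on the table. Then take the automatic centre punch from its stand and, holding it upright, press its point straight down on each of the three scribed crosses until it trips: working from the plate's cut corner, the cross nearest that corner first, then the other one along the same long edge, then the one by the short edge. Do not trip it anywhere else or shift the things round about, and hang the punch back in its stand by the collar.

Things in the scene. Friction and masses are not known exactly. Their poses are not given: they have to be found in the camera images.
- register_plate: Bare aluminium plate 190 (x) x 230 (y) x 10 mm on a 2 mm mat, upper face 12 mm above the table; it does not move. Origin at the table under its centre, x roughly away from the robot, z up. The corner at (-95, +115) mm is cut off over 30 mm. A blank's outline and three crosses are scribed on it, each cross 36 mm long with a 16 mm circle round its centre; flush screws in its corners.
- mark_1 (a point): Centre of the first cross, on the plate's upper face at (-58, +55) mm in the plate's frame, nearest the cut corner. It may be hidden by the ink jar at the start.
- mark_2 (a point): Centre of the second cross, on the plate's upper face at (-58, -55) mm, along the same long edge. It may be hidden by the ink jar at the start.
- mark_3 (a point): Centre of the third cross, on the plate's upper face at (+15, -83) mm, by the short edge away from the cut corner.
- ink_jar: Loose white ink jar with a screw lid, 58 mm in diameter and 62 mm high, about 0.25 kg, standing on the plate at or between the first two crosses. Origin at the centre of its underside, z up.
- centre_punch: Automatic centre punch, 168 mm long, 0.23 kg, hanging upright by its collar in the stand's fork. Origin at its point when fully out, z up along the tool. Upwards from the point: 7 mm thick point; 14 mm thick barrel, 40 to 96 mm; collar 30 mm across, 96 to 102 mm; round knurled grip 20 mm thick, 102 to 160 mm; domed cap.
- punch_grip (a point): Middle of the punch's grip, on its axis, 128 mm above the point: take it here, from any side.
- punch_tip (a point): The very end of the punch's point, which it carries along as it moves in.
- punch_collar (a point): Centre of the underside of the punch's collar, 96 mm above the point.
- punch_point (a joint): How far the point is pushed into the punch, in m: 0 out, 0.0095 at most. A spring pushes it out (2 N at first); pressed in, the force rises to about 13 N at 2 to 3 mm, where the internal spring trips, and falls to about 3 N at 8.5 mm; it has surely tripped at 0.0075. Lifted, the point comes out and is cocked again by itself.
- punch_stand: Steel stand that does not move: base 100 x 86 x 10 mm, a post at its rear (+x) and on it a level fork, upper face 120 mm above the table. Origin at the table under the base's centre. The fork opens to -x; prongs 18 mm apart, 42 mm over all; slot 32 mm long, ending 9 mm behind the seat's centre. Ends 4 mm high from 19 mm in front of the centre and a stop 4 mm high 17 mm behind it keep the collar in.
- stand_seat (a point): Where the centre of the collar's underside rests: on the fork's upper face, over the middle of the slot, at (-10, 0, 120) mm in the stand's frame.
- bundle_side: Loose bundle of clear plastic blanks standing on edge beside the plate's short edge by the third cross (right), 131 x 66 x 152 mm. Origin at the centre of its underside, x along its 131 mm length. To be left alone.
- bundle_left: Loose bundle of clear plastic blanks standing on edge beside the plate's other short edge (left), 132 x 66 x 149 mm. Origin at the centre of its underside, x along its 132 mm length. To be left alone.
- bundle_back: Loose bundle of clear plastic blanks standing on edge behind the plate, 130 x 66 x 117 mm. Origin at the centre of its underside, x along its 130 mm length. To be left alone.
- pin_case: Shut grey case for register pins, 82 x 110 x 29 mm, on the table; origin at the centre of its underside. To be left alone.
- yellow_jar: Ink jar with a yellow lid, 62 mm in diameter, 70 mm high; origin at the centre of its underside. To be left alone.
- black_jar: Black ink jar, 64 mm in diameter, 72 mm high; origin at the centre of its underside. To be left alone.
- squeegee: Wooden hand squeegee lying on the table, 73 x 190 x 24 mm (190 mm along its y axis); origin at the centre of its underside. To be left alone.
- blanks_17: Bundle of blanks, 132 x 66 x 116 mm, fixed at the back right; origin at the centre of its underside, x along its 132 mm length. Another like it stands close beside it to the right; a row of four, 138 mm high, stands at the front right, over 0.5 m to the right of the robot's middle.
There are look-alikes about, which are no part of the job. What is shaped like the punch_stand but red is not meant.

How it is judged:
By the outcome, as a careful person would: the job done as asked, in the order asked, and still so for the second after the job is handed in, with the robot touching nothing.
It also fails if it takes over 72 s, if anything falls off the work surface, if the arm or the gripper's body presses on something with over 40 N, if the wrist force passes 120 N, or if a joint passes its speed limit or range.

## Working session

There is one attempt and no reset: what is moved stays moved. The work goes in short steps, Python scripts to look and compute and a shell command to move; the robot and the scene stay as the last step left them, time stands still between calls to the robot, and variables do not carry over. Pictures are saved under pics/ and viewed, at most 12 in all, crops included, and the job is handed in when it is done.

```bash
mkdir -p pics
cat > h.py <<'E'
import numpy as np, cv2
from workcell import monitor, read_camera, calibration, arm
def cam(n):
    c=calibration(n); K=np.array([[c['fx'],0,c['cx']],[0,c['fy'],c['cy']],[0,0,1.]])
    R=cv2.Rodrigues(np.array(c['rvec'],float))[0]; t=np.array(c['tvec'],float).ravel()
    return K,R,t
def shot(n,f):
    p,d=read_camera(n); cv2.imwrite(f'pics/{f}.png',p[:,:,::-1]); np.save(f'pics/{f}.npy',d); return p,d
def cloud(n,d):
    K,R,t=cam(n); v,u=np.mgrid[:d.shape[0],:d.shape[1]]
    P=np.stack([(u-K[0,2])/K[0,0]*d,(v-K[1,2])/K[1,1]*d,d],-1)
    return (P-t)@R   # world
def proj(n,X):
    K,R,t=cam(n); q=(np.atleast_2d(X)@R.T+t)@K.T; return q[:,:2]/q[:,2:]
def onz(n,uv,z):
    K,R,t=cam(n); C=-R.T@t; r=R.T@np.linalg.inv(K)@np.array([uv[0],uv[1],1.]); return C+r*(z-C[2])/r[2]
E
python3 - <<'E'
from h import *
for n in('side','top'):
    shot(n,n+'0'); K,R,t=cam(n); print(n,K[0,0],-R.T@t,R[2])
    im=cv2.imread(f'pics/{n}0.png'); cv2.imwrite(f'pics/{n}0b.png',cv2.resize(im,(800,600),interpolation=cv2.INTER_CUBIC))
print(monitor.get_obs())
E
```

```text
side 419.81735526072265 [  -79.55859608 -1219.0224573    692.16079476] [ 0.41430782  0.81471108 -0.40570295]
top 458.8968443746956 [ 232.21663752  -47.42295786 1563.75511609] [ 0.20354056  0.00404832 -0.97905815]
{'t': 0.1, 'joint_pos': array([-1.36329860e+00,  3.81088362e-01,  1.29814613e+00, -1.49263633e-05,
        1.46358086e+00, -2.15304948e-01]), 'joint_velocities': array([ 3.29251938e-04, -1.08657235e-03, -3.62445004e-03, -1.40063229e-04,
       -1.99565922e-04, -8.31984851e-05]), 'joint_efforts': array([ 4.10803143e-03, -4.38654685e+01, -2.24909717e+01,  7.14274915e-02,
        3.41812964e-02, -6.77981438e-05]), 'tcp_pos': array([ 225.61850628, -501.34167788,  252.23421715]), 'tcp_rot': array([ 9.77737481e-01,  2.09830990e-01, -5.03331640e-06, -6.11373718e-04]), 'force': array([ 0.34156231, -0.36748845, -0.00197427]), 'torque': array([-0.01722707, -0.00188685, -0.0332358 ]), 'grasp_force': 0.0, 'opening': 88.23949414872384}
```

View pics/top0b.png

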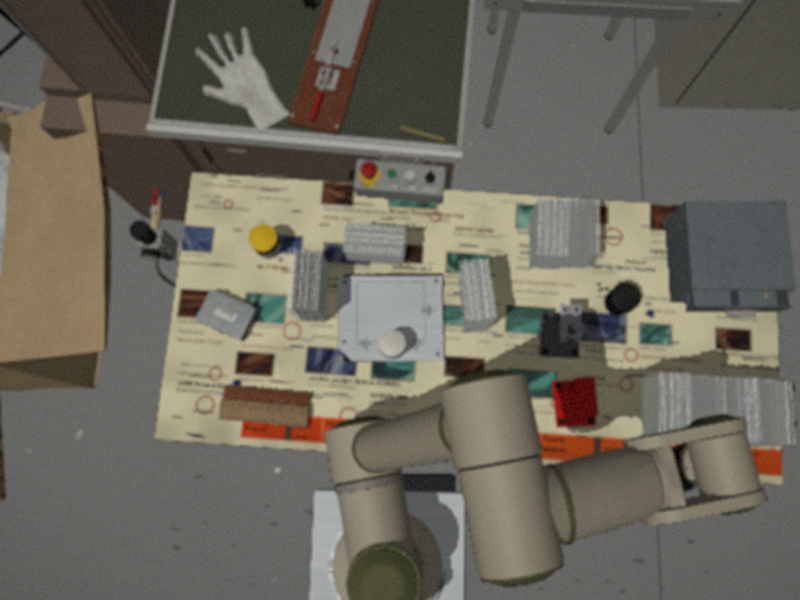

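View pics/side0b.png

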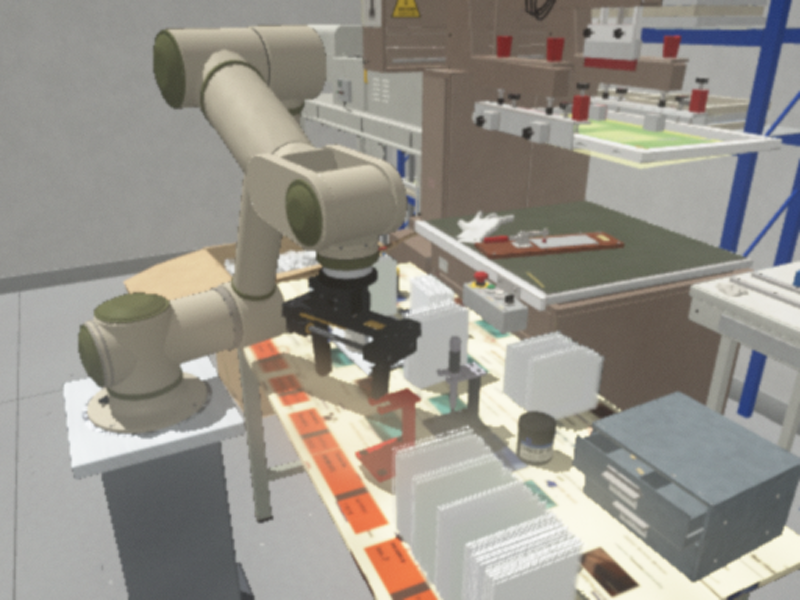

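The top view (800x600) shows the plate at (392,318) with its cut corner lower left, and the white jar at (393,342). The dark stand with the punch is at (565,325), and the red decoy is at (575,400). The side view shows the punch at (455,365), with the gripper just left of it. Next I'll average some frames and measure.

```bash
cat > m1.py <<'E'
from h import *
for n in('top','side'):
    A=[read_camera(n) for _ in range(8)]
    im=np.mean([a[0] for a in A],0).astype(np.uint8)[:,:,::-1]; d=np.median([a[1] for a in A],0)
    cv2.imwrite(f'pics/{n}1.png',im); np.save(f'pics/{n}1.npy',d)
im=cv2.imread('pics/top1.png'); 
a=cv2.resize(im[165:240,205:295],None,fx=6,fy=6,interpolation=cv2.INTER_CUBIC); cv2.imwrite('pics/platec.png',a)
b=cv2.resize(im[180:260,335:415],None,fx=5,fy=5,interpolation=cv2.INTER_CUBIC)
s=cv2.imread('pics/side1.png'); c=cv2.resize(s[205:305,240:340],None,fx=4,fy=4,interpolation=cv2.INTER_CUBIC)
cv2.imwrite('pics/standc.png',np.hstack([b,c]))
W=cloud('top',np.load('pics/top1.npy'))
def box(name,u0,v0,u1,v1,zlo,zhi):
    P=W[v0:v1,u0:u1].reshape(-1,3); P=P[(P[:,2]>zlo)&(P[:,2]<zhi)]
    if len(P): print(name,len(P),'med',np.median(P,0).round(1),'lo',np.percentile(P,3,0).round(1),'hi',np.percentile(P,97,0).round(1))
box('jar',236,205,268,232,50,100)
box('plate',215,172,288,234,6,20)
box('table',300,240,340,260,-20,20)
box('punch',345,185,385,225,140,230)
box('fork',345,190,385,225,100,135)
box('base',340,195,380,235,4,20)
box('bL',185,155,212,210,100,170)
box('bR',288,155,325,215,100,170)
box('bB',215,135,265,172,90,130)
box('blk',380,175,415,205,50,90)
box('red',350,235,385,280,100,140)
box('yel',155,140,180,165,50,90)
E
python3 m1.py
```

```text
jar 246 med [452.6   1.1  73.1] lo [428.5 -22.6  68.7] hi [478.5  26.6  75.3]
plate 3322 med [525.    9.5  11.5] lo [430.9 -99.8   8.7] hi [608.8 115.9  14.3]
table 25 med [ 387.2 -298.6   -1.2] lo [ 362.2 -299.4   -3.5] hi [ 400.6 -292.     1.7]
punch 58 med [ 477.1 -360.5  185.4] lo [ 471.1 -370.2  143. ] hi [ 487.3 -353.9  191.5]
fork 244 med [ 504.7 -360.2  119.9] lo [ 459.1 -383.6  116.7] hi [ 534.1 -344.5  127.2]
base 495 med [ 473.8 -350.1    9.2] lo [ 442.1 -400.5    6.6] hi [ 535.3 -322.6   12.1]
bL 795 med [569.3 176.3 138.7] lo [509.2 150.5 109.1] hi [630.7 206.9 146.4]
bR 768 med [ 553.7 -173.   141.5] lo [ 495.4 -202.1  109.9] hi [ 616.5 -142.8  149.5]
bB 716 med [670.2  45.3 109.1] lo [641.2 -14.6  97.2] hi [700.  104.8 114.3]
blk 307 med [ 564.  -492.5   70.8] lo [ 536.9 -521.8   56.5] hi [ 591.6 -464.9   73.4]
red 285 med [ 352.5 -389.6  119.6] lo [ 312.  -412.3  116. ] hi [ 383.8 -370.9  123.6]
yel 268 med [677.9 287.5  69.2] lo [650.7 261.3  58.1] hi [706.1 315.6  72.2]
```

View pics/platec.png

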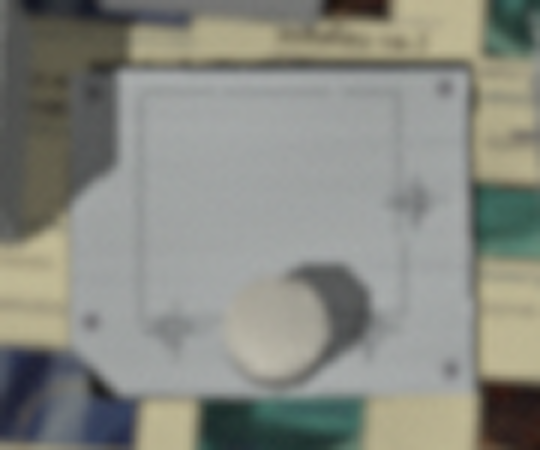

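View pics/standc.png

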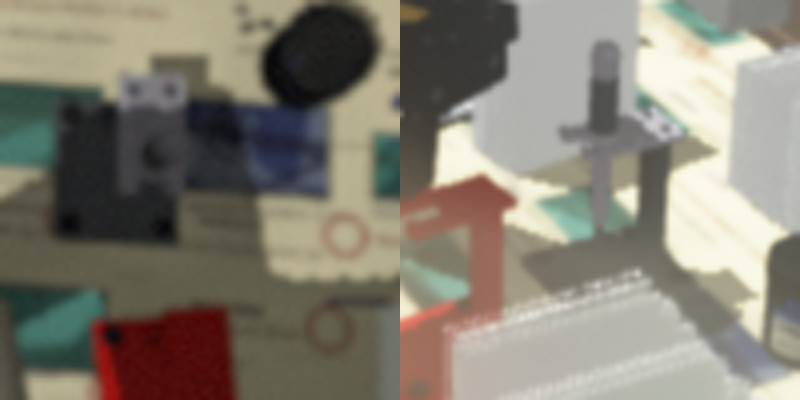

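The plate crop shows the marks at (174,327), (369,328, half in the jar's shadow) and (412,201). In the stand crop the punch sits in the fork at (157,152).

```bash
cat > m2.py <<'E'
from h import *
from scipy.optimize import least_squares
g=cv2.cvtColor(cv2.imread('pics/top1.png'),cv2.COLOR_BGR2GRAY).astype(float)
px=lambda x,y:np.array([(x+.5)/6-.5+205,(y+.5)/6-.5+165])
# refine crosses: dark centroid vs local bg
pts=[]
for x,y in((174,327),(369,328),(412,201)):
    c=px(x,y)
    if x!=369:
      for _ in range(6):
        u,v=np.meshgrid(np.arange(int(c[0])-8,int(c[0])+9),np.arange(int(c[1])-8,int(c[1])+9)); r=np.hypot(u-c[0],v-c[1])
        w=np.clip(np.median(g[v,u])-4-g[v,u],0,None)*np.exp(-r**2/8); c=np.array([(w*u).sum(),(w*v).sum()])/w.sum()
    pts.append(onz('top',c,12)); print('mark',c.round(2),pts[-1].round(1))
# edges by gradient along long edges
E={'left':[(70,y) for y in(240,260,280,300)],'right':[(470,y) for y in(100,150,250,300,350)],'top':[(x,68) for x in(150,200,250,300,350,400,440)],'bot':[(x,392) for x in(140,160,180,200,340,380,420,450)]}
def sub(c,ax):
    t=np.arange(-3,3.01,.1); q=np.array([c+np.eye(2)[ax]*s for s in t],np.float32)
    f=cv2.remap(g.astype(np.float32),q[:,0],q[:,1],cv2.INTER_CUBIC).ravel(); gr=np.abs(np.gradient(f)); i=np.argmax(gr); return q[i]
M=np.array([[-58,55],[-58,-55],[15,-83.]])
# minAreaRect-ish plate mask
def T(p): c,s=np.cos(p[2]),np.sin(p[2]); return np.array([[c,-s],[s,c]])
def res(p):
    r=(M@T(p).T+p[:2]-np.array(pts)[:,:2]); return (r*np.array([[1],[.5],[1]])).ravel()
s=least_squares(res,[520,5,0]); print('plate from marks',s.x[:2].round(1),np.degrees(s.x[2]).round(2),'res',s.fun.round(1)); p=s.x
for k,L in E.items():
    ax=0 if k in('left','right') else 1
    X=np.array([onz('top',sub(px(*q),ax),12)[:2] for q in L]); Y=(X-p[:2])@T(p)
    print(k,Y[:,1-ax if 0 else (1 if ax==0 else 0)].round(1))
print('marks world',(M@T(p).T+p[:2]).round(1))
# stand axis, from cloud
for n in('top','side'):
    W=cloud(n,np.load(f'pics/{n}1.npy')).reshape(-1,3); N=(np.abs(W[:,0]-490)<80)&(np.abs(W[:,1]+360)<70)
    for nm,a,b in(('grip',135,158),('cap',160,200),('fork',116,124),('base',6,13)):
        P=W[N&(W[:,2]>a)&(W[:,2]<b)].astype(np.float32)
        if len(P)>5: print(n,nm,len(P),np.median(P,0).round(1),P.min(0).round(0),P.max(0).round(0),[np.round(x,1) for x in cv2.minAreaRect(P[:,:2])])
E
python3 m2.py
```

```text
mark [233.02 219.48] [461.2  63.9  12. ]
mark [266.08 219.25] [464.5 -48.9  12. ]
mark [273.32 198.14] [538.4 -72.3  12. ]
plate from marks [520.8  10.2] 1.78 res [-0.  -0.6  0.1  1.2 -0.  -0. ]
left [117.5 117.4 117.2 115.7]
right [-115.3 -120.  -115.9 -121.9 -121.4]
top [ 93.1  91.4  92.6 101.3  99.6  99.3 100.6]
bot [ -94.  -100.5 -100.6  -94.3  -98.4 -101.6  -98.8  -84.9]
marks world [[461.2  63.3]
 [464.6 -46.6]
 [538.4 -72.3]]Traceback (most recent call last):
  File "m2.py", line 35, in <module>
    if len(P)>5: print(n,nm,len(P),np.median(P,0).round(1),P.min(0).round(0),P.max(0).round(0),[np.round(x,1) for x in cv2.minAreaRect(P[:,:2])])
                                                                                                                       ~~~~~~~~~~~~~~~^^^^^^^^^
cv2.error: OpenCV(4.12.0) /io/opencv/modules/imgproc/src/convhull.cpp:143: error: (-215:Assertion failed) total >= 0 && (depth == CV_32F || depth == CV_32S) in function 'convexHull'
```

Mark, plate and jar positions agree to about 1 mm. Now I'll move over the jar.

```bash
python3 -m pendant '[[[0.04,0.09,0],-0.18],[[0.04,0.09,0],-0.18],[[0.04,0.09,0],-0.178],[[0.04,0.09,0],0],[[0.04,0.09,0],0]]' 0; python3 -m pendant '[[[0.04,0.09,0],0],[[0.04,0.09,0],0],[[0.04,0.09,0],0],[[0.04,0.09,0],0],[[0.04,0.09,0],0]]'
sed -i 's/cv2.minAreaRect(P\[:,:2\])/cv2.minAreaRect(np.ascontiguousarray(P[:,:2],np.float32))/' m2.py; python3 m2.py | tail -8; tail -3 /dev/null
```

```text
t: 1.4
tcp_pos: [326.0, -274.7, 252.9]
tcp_rot: [1.0, -0.0, 0.0, 0.0]
force: [0.9, -0.1, 0.7]
opening: 88.2
grasp_force: 0.0
t: 1.9
tcp_pos: [426.1, -49.6, 253.1]
tcp_rot: [1.0, 0.0, 0.0, 0.0]
force: [0.4, -1.5, 0.5]
opening: 88.3
grasp_force: 0.0
top grip 11 [ 473.4 -356.8  145.3] [ 471. -368.  137.] [ 483. -353.  157.] [array([ 475.3, -359.2]), array([17.7,  6.1]), np.float64(49.1)]
top cap 48 [ 478.7 -360.7  187.5] [ 471. -371.  160.] [ 489. -354.  193.] [array([ 480.1, -362.2]), array([17. , 18.3]), np.float64(89.6)]
top fork 205 [ 508.4 -361.2  119.6] [ 457. -385.  116.] [ 535. -343.  124.] [array([ 496.3, -364. ]), array([39.5, 78.4]), np.float64(88.6)]
top base 483 [ 473.4 -350.2    9.2] [ 441. -404.    6.] [ 539. -322.   13.] [array([ 490.2, -363.3]), array([82.6, 97.9]), np.float64(89.8)]
side grip 60 [ 475.9 -371.3  146.6] [ 471. -374.  135.] [ 490. -360.  158.] [array([ 478.6, -369.1]), array([11.1, 19.9]), np.float64(64.0)]
side cap 80 [ 477.  -370.3  177.6] [ 470. -375.  160.] [ 487. -357.  191.] [array([ 478.7, -367.6]), array([13.1, 17.8]), np.float64(51.9)]
side fork 174 [ 500.6 -374.4  118.9] [ 457. -387.  116.] [ 536. -344.  124.] [array([ 496.4, -365.8]), array([41.7, 78.4]), np.float64(88.1)]
side base 422 [ 489.9 -361.8    8.6] [ 439. -408.    6.] [ 539. -321.   13.] [array([ 489.8, -364.9]), array([ 85.2, 100. ]), np.float64(88.3)]
```

```bash
python3 -m pendant '[[[0.027,0.051,-0.08],0],[[0.026,0.0504,-0.08],0],[[0,0,-0.05],0],[[0,0,0],0],[[0,0,0],0]]'
python3 - <<'E'
from h import *
P=[]
for n in('side','top'):
    p,d=shot(n,n+'2')
im=cv2.imread('pics/side2.png'); 
u,v=proj('side',[452,1,60])[0]; print(u,v); u=int(u);v=int(v)
cv2.imwrite('pics/s2c.png',np.hstack([cv2.resize(im[v-60:v+60,max(0,u-60):u+60],(400,400)),cv2.resize(cv2.imread('pics/top2.png')[150:270,190:310],(400,400))]))
E
```

```text
t: 2.4
tcp_pos: [452.5, -1.1, 148.5]
tcp_rot: [1.0, 0.0, 0.0, 0.0]
force: [-0.5, -0.4, 0.3]
opening: 88.0
grasp_force: 0.0
226.89273318014372 209.5707559463948
```

View pics/s2c.png

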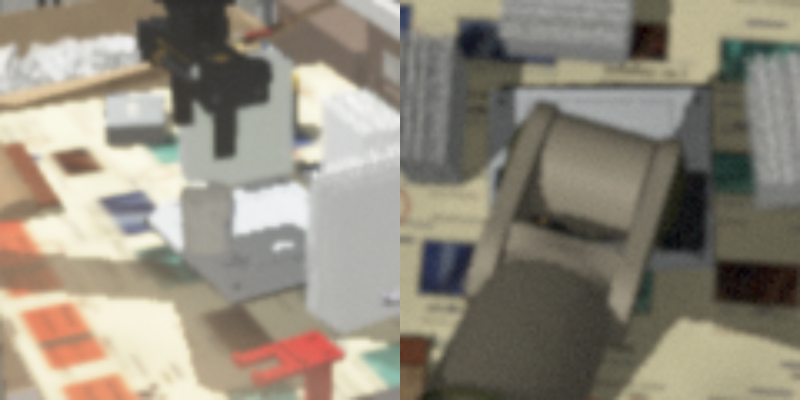

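The side crop shows the fingers straight above the jar at (208,215). Descending now to grip it.

```bash
python3 -m pendant '[[[0,0.004,-0.06],0],[[0,0,-0.06],0],[[0,0,-0.06],0],[[0,0,-0.036],0],[[0,0,0],0]]'; python3 -m pendant '[[[0,0,0],0],[[0,0,0],0],[[0,0,0],0],[[0,0,0],0],[[0,0,0],0]]' 120 20
```

```text
t: 3.0
tcp_pos: [452.0, 0.7, 39.3]
tcp_rot: [1.0, -0.0, -0.001, -0.0]
force: [0.0, -0.7, 1.2]
opening: 88.4
grasp_force: 0.0
t: 3.5
tcp_pos: [452.5, 1.1, 40.4]
tcp_rot: [1.0, 0.0, 0.001, 0.0]
force: [-1.4, -0.3, 6.6]
opening: 55.9
grasp_force: 20.0
```

```bash
python3 -m pendant '[[[0,0,0.04],0],[[0,0,0.04],0],[[-0.03,0.006,0.02],0],[[-0.06,0.012,0],0],[[-0.06,0.012,0],0]]'; python3 -m pendant '[[[-0.034,0.008,0],0],[[0,0,-0.05],0],[[0,0,-0.05],0],[[0,0,-0.016],0],[[0,0,0],0]]';python3 -m pendant '[[[0,0,-0.006],0],[[0,0,0],0],[[0,0,0],0]]'
```

```text
t: 4.0
tcp_pos: [376.2, 16.4, 89.9]
tcp_rot: [1.0, 0.0, 0.0, 0.0]
force: [-0.2, -0.1, -1.3]
opening: 56.1
grasp_force: 20.0
t: 4.5
tcp_pos: [359.8, 20.2, 31.2]
tcp_rot: [1.0, 0.0, -0.001, -0.0]
force: [0.4, 0.0, -2.1]
opening: 55.9
grasp_force: 20.0
t: 4.8
tcp_pos: [360.4, 20.1, 29.2]
tcp_rot: [1.0, 0.0, 0.001, 0.0]
force: [-0.5, -0.1, -2.3]
opening: 55.5
grasp_force: 20.0
```

```bash
python3 -m pendant '[[[0,0,-0.002],0],[[0,0,0],0]]'; python3 -m pendant '[[[0,0,0],0],[[0,0,0],0],[[0,0,0],0],[[0,0,0.02],0],[[0,0,0.05],0]]' 0;python3 -m pendant '[[[0,0,0.09],0],[[0,0,0.09],0],[[0,-0.07,0.07],0],[[0,-0.07,0.07],0],[[0,-0.1,0],0]]'
```

```text
t: 5.0
tcp_pos: [360.4, 20.1, 28.3]
tcp_rot: [1.0, 0.0, 0.001, 0.0]
force: [-1.3, -0.3, 7.9]
opening: 55.9
grasp_force: 20.0
t: 5.5
tcp_pos: [359.4, 20.3, 62.2]
tcp_rot: [1.0, 0.0, -0.002, -0.001]
force: [-0.4, -0.2, -0.4]
opening: 88.2
grasp_force: 0.0
t: 6.0
tcp_pos: [361.1, -101.0, 226.6]
tcp_rot: [1.0, 0.001, 0.004, 0.002]
force: [2.2, 0.5, -1.2]
opening: 87.9
grasp_force: 0.0
```

```bash
python3 -m pendant '[[[0.039,-0.087,0.01],0],[[0.04,-0.087,0.01],0],[[0.04,-0.088,0.01],0],[[0.04,-0.088,0.01],0],[[0.04,-0.088,0],0]]'; python3 -m pendant '[[[0.04,-0.087,0],0],[[0,0,0],0],[[0,0,0],0]]'
python3 - <<'E'
from h import *
print(monitor.get_obs()['tcp_pos'],monitor.get_obs()['joint_pos'].round(2))
shot('top','top3');p,d=shot('side','side3')
a=cv2.imread('pics/side3.png')[150:270,240:360]; b=cv2.imread('pics/top3.png')[170:270,200:300]
cv2.imwrite('pics/s3c.png',np.hstack([cv2.resize(x,(400,400),interpolation=cv2.INTER_CUBIC) for x in(a,b)]))
W=cloud('top',np.load('pics/top3.npy')).reshape(-1,3)
P=W[(abs(W[:,0]-360)<45)&(abs(W[:,1]-20)<45)&(W[:,2]>50)&(W[:,2]<80)]; print('jar',np.median(P,0),len(P))
W=cloud('side',d).reshape(-1,3)
P=W[(abs(W[:,0]-480)<14)&(abs(W[:,1]+363)<16)&(W[:,2]>135)&(W[:,2]<200)];print('punch',np.median(P,0),P.min(0),P.max(0))
E
```

```text
t: 6.5
tcp_pos: [460.2, -320.8, 243.1]
tcp_rot: [1.0, -0.0, 0.0, 0.0]
force: [-0.4, 0.6, 0.3]
opening: 88.2
grasp_force: 0.0
t: 6.8
tcp_pos: [479.5, -362.6, 241.6]
tcp_rot: [1.0, -0.0, -0.001, -0.001]
force: [-0.2, 0.4, 0.6]
opening: 88.1
grasp_force: 0.0
[ 479.48015034 -362.63902125  241.64853921] [-0.84  0.48  1.17  0.    1.5   0.73]
jar [nan nan nan] 0
punch [ 475.94375758 -370.85318998  163.74942694] [ 469.53710445 -377.77686877  135.18370186] [ 488.95536053 -357.7970426   191.72286104]
  return _methods._mean(a, axis=axis, dtype=dtype,
  ret = um.true_divide(
```

View pics/s3c.png

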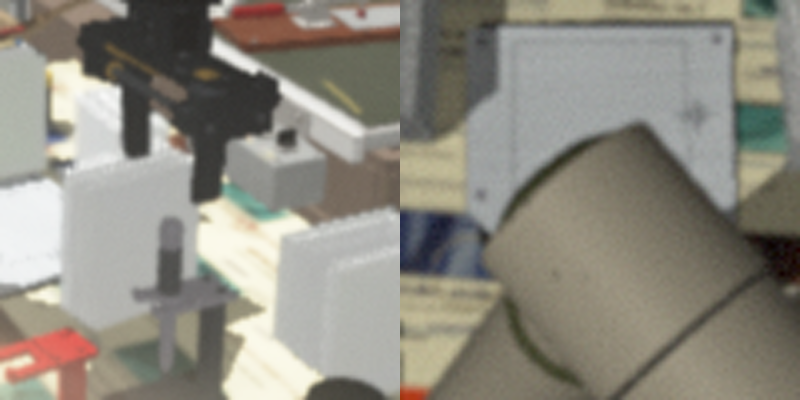

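The side crop shows the open fingers either side of the punch axis at (170,250). Descend and grip.

```bash
python3 -m pendant '[[[0.001,-0.001,-0.06],0],[[0,0,-0.06],0],[[0,0,-0.05],0],[[0,0,-0.013],0],[[0,0,0],0]]'; python3 -m pendant '[[[0,0,0],0],[[0,0,0],0],[[0,0,0],0],[[0,0,0],0],[[0,0,0],0]]' 230 45;python3 -m pendant '[[[0,0,0],0],[[0,0,0],0],[[0,0,0],0]]'
```

```text
t: 7.4
tcp_pos: [480.0, -362.0, 151.5]
tcp_rot: [1.0, 0.0, -0.0, -0.0]
force: [0.3, 0.9, 0.3]
opening: 88.2
grasp_force: 0.0
t: 7.9
tcp_pos: [480.2, -362.9, 151.5]
tcp_rot: [1.0, 0.0, 0.0, 0.0]
force: [-0.4, 0.3, -0.6]
opening: 50.2
grasp_force: 0.0
t: 8.2
tcp_pos: [480.2, -362.9, 151.2]
tcp_rot: [1.0, 0.0, -0.0, -0.0]
force: [0.3, -0.3, 0.9]
opening: 26.2
grasp_force: 0.0
```

```bash
python3 -m pendant '[[[0,0,0],0],[[0,0,0],0],[[0,0,0],0],[[0,0,0],0]]';python3 -m pendant '[[[0,0,0.02],0],[[0,0,0.01],0],[[0,0,0],0]]'
```

```text
t: 8.6
tcp_pos: [480.1, -363.0, 151.2]
tcp_rot: [1.0, 0.0, 0.0, 0.0]
force: [-0.1, -1.1, -0.6]
opening: 18.9
grasp_force: 45.0
t: 8.9
tcp_pos: [480.4, -363.0, 167.3]
tcp_rot: [1.0, 0.0, 0.001, 0.001]
force: [0.3, 0.3, -2.3]
opening: 19.2
grasp_force: 45.0
```

```bash
python3 -m pendant '[[[-0.03,0,0],0],[[-0.05,0,0],0],[[-0.03,0,0.03],0],[[0,0.03,0.09],0],[[0,0.07,0.06],0]]';python3 -m pendant '[[[0,0.098,0],0],[[0.01,0.098,0],0],[[0.01,0.098,0],0],[[0.01,0.098,0],0],[[0.01,0.098,0],0]]';python3 -m pendant '[[[0.02,0.096,0],0],[[0.02,0.096,0],0],[[0.02,0.08,0],0],[[0.01,0.06,0],0],[[0,0,0],0]]'
```

```text
t: 9.4
tcp_pos: [424.8, -314.1, 258.2]
tcp_rot: [1.0, -0.001, 0.001, 0.001]
force: [0.6, -0.3, -0.4]
opening: 18.6
grasp_force: 45.0
t: 9.9
tcp_pos: [444.8, -65.8, 256.4]
tcp_rot: [1.0, -0.0, 0.0, -0.0]
force: [0.9, 0.3, -2.4]
opening: 19.0
grasp_force: 45.0
t: 10.4
tcp_pos: [480.0, 101.2, 256.1]
tcp_rot: [1.0, 0.002, -0.0, -0.0]
force: [0.6, -0.3, -2.0]
opening: 19.1
grasp_force: 45.0
```

```bash
python3 -m pendant '[[[-0.02,-0.04,-0.06],0],[[-0.018,-0.036,-0.06],0],[[0,0,-0.06],0],[[0,0,0],0],[[0,0,0],0]]'
cat > tip.py <<'E'
from h import *; import sys
mark=np.array(eval(sys.argv[1]),float); f=sys.argv[2]
A=[read_camera('side') for _ in range(6)]; o=monitor.get_obs(); tcp=o['tcp_pos']; print(tcp.round(1),o['tcp_rot'].round(4))
im=np.mean([a[0] for a in A],0).astype(np.uint8)[:,:,::-1].copy(); d=np.median([a[1] for a in A],0); cv2.imwrite(f'pics/{f}f.png',im)
W=cloud('side',d).reshape(-1,3)
for a,b in((-120,-85),(-85,-40)):
    N=(np.hypot(W[:,0]-tcp[0],W[:,1]-tcp[1])<14)&(W[:,2]-tcp[2]>a)&(W[:,2]-tcp[2]<b); P=W[N]; print(a,b,len(P),np.median(P,0).round(1) if len(P) else '')
tip=tcp-[0,0,127.2]; q=proj('side',[tip,mark,tcp]); print('expected tip px',q[0].round(1),'mark px',q[1].round(1))
u,v=q[1].astype(int); x0,y0=u-40,v-52; s=7
c=cv2.resize(im[y0:y0+75,x0:x0+80],None,fx=s,fy=s,interpolation=cv2.INTER_CUBIC)
for k,col in((0,(0,0,255)),(1,(0,160,0))):
    cv2.drawMarker(c,tuple(int(z) for z in ((q[k]-[x0,y0]+.5)*s-.5)),col,cv2.MARKER_CROSS,20,1)
cv2.imwrite(f'pics/{f}.png',c); print('crop origin',x0,y0)
E
python3 tip.py '[461.2,63.6,12]' m1
```

```text
t: 10.9
tcp_pos: [461.5, 59.8, 167.0]
tcp_rot: [1.0, -0.0, 0.0, 0.0]
force: [-0.5, -0.1, -1.1]
opening: 18.8
grasp_force: 45.0
[461.5  60.3 167.1] [1.e+00 3.e-04 8.e-04 1.e-04]
-120 -85 19 [461.   55.7  72.7]
-85 -40 45 [460.8  54.6 105.3]
expected tip px [222.7 207.8] mark px [222.5 214.4]
crop origin 182 162
```

View pics/m1.png

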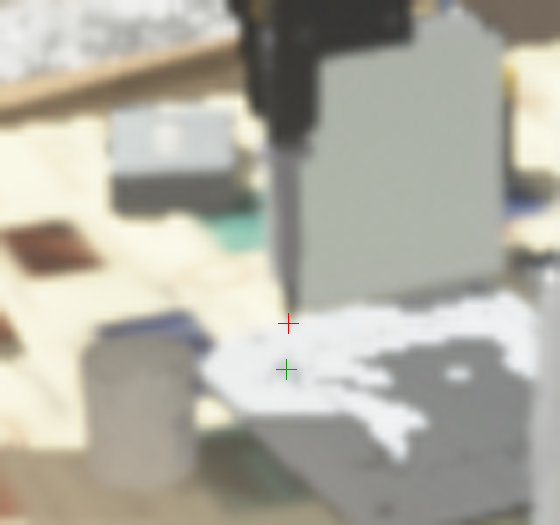

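The tip crop shows the punch point ending near (291,312) and the cross smudge near (291,358). Both sit about 1.5 px above prediction, so it's a shared camera bias. I'll lower to just above the plate and compare there.

```bash
python3 -m pendant '[[[0,0.006,-0.03],0],[[0,0,-0.017],0],[[0,0,0],0],[[0,0,0],0]]'
sed -i 's/s=7$/s=7/; s/u-40,v-52; s=7/u-20,v-22; s=16/; s/y0+75,x0:x0+80/y0+34,x0:x0+40/' tip.py
cat >> tip.py <<'E'
c=cv2.convertScaleAbs(c,alpha=2.2,beta=-300); cv2.imwrite(f'pics/{f}.png',c)
E
python3 tip.py '[461.2,63.6,12]' m1b
python3 - <<'E'
from h import *
# cross before lowering, in m1f (side)
g=cv2.imread('pics/m1ff.png') if 0 else cv2.imread('pics/m1f.png')
print(cv2.cvtColor(g,cv2.COLOR_BGR2GRAY)[206:219,214:233])
E
```

```text
t: 11.6
tcp_pos: [461.3, 63.1, 143.0]
tcp_rot: [1.0, 0.0, 0.0, 0.0]
force: [-0.2, 0.4, -1.7]
opening: 19.2
grasp_force: 45.0
[461.3  63.1 143. ] [1.e+00 1.e-04 3.e-04 0.e+00]
-120 -85 23 [461.   58.7  44.9]
-85 -40 45 [461.1  58.1  79.7]
expected tip px [222.6 213.5] mark px [222.5 214.4]
crop origin 202 192
[[240 240 240 244 245 246 246 239 205 147 170 195 197 196 201 210 217 228
  232]
 [242 241 240 242 244 246 246 243 226 187 212 231 232 231 232 232 233 236
  237]
 [243 242 240 240 240 242 242 242 235 224 231 237 238 237 237 237 237 237
  237]
 [243 241 239 237 233 233 237 239 237 235 236 237 237 237 237 238 237 236
  235]
 [240 240 237 232 223 224 233 237 237 237 238 237 236 234 234 236 236 235
  233]
 [237 238 237 235 233 233 236 237 236 236 237 237 234 230 230 234 234 236
  235]
 [236 237 237 237 237 236 237 236 232 230 235 236 233 234 236 237 237 236
  230]
 [237 237 237 237 237 236 235 228 218 221 230 234 233 237 238 239 238 234
  216]
 [237 237 237 238 237 236 230 214 203 209 214 227 228 235 238 238 238 236
  232]
 [238 238 238 237 235 233 224 218 209 208 204 225 230 231 229 230 229 228
  230]
 [237 238 238 237 233 232 225 229 226 218 209 227 228 215 208 205 200 185
  193]
 [231 237 238 238 237 237 235 236 236 233 226 229 232 228 227 228 225 200
  191]
 [215 231 237 239 239 239 238 239 238 237 236 237 237 235 231 230 233 232
  231]]
```

View pics/m1b.png

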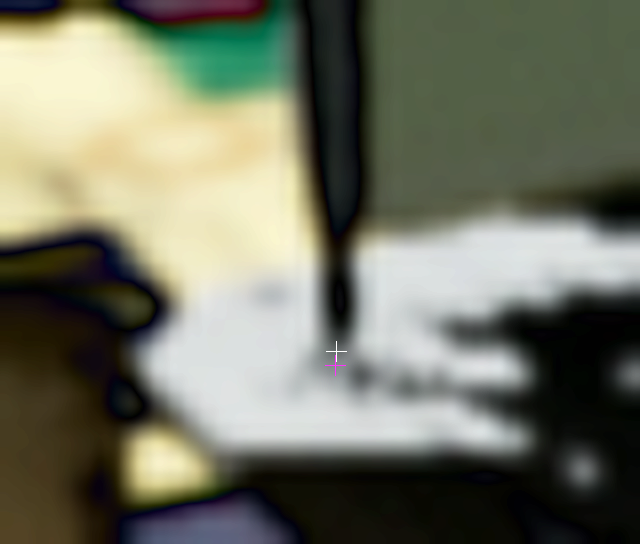

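The tip and cross both fall at about (337,350), in line with predictions from both cameras. Press.

```bash
python3 -m pendant '[[[0,0,-0.006],0],[[0,0,-0.004],0],[[0,0,0],0]]'; python3 -m pendant '[[[0,0,-0.004],0],[[0,0,-0.004],0],[[0,0,0],0]]'; python3 -m pendant '[[[0,0,-0.004],0],[[0,0,0],0]]'
```

```text
t: 12.2
tcp_pos: [461.4, 63.1, 138.0]
tcp_rot: [1.0, 0.0, 0.0, 0.0]
force: [-0.1, 0.1, 3.1]
opening: 19.2
grasp_force: 45.0
t: 12.5
tcp_pos: [461.7, 63.1, 134.5]
tcp_rot: [1.0, 0.0, 0.001, 0.0]
force: [-2.2, -0.2, 10.6]
opening: 19.1
grasp_force: 45.0
t: 12.7
tcp_pos: [461.5, 63.1, 132.4]
tcp_rot: [1.0, 0.0, 0.001, 0.0]
force: [-1.2, 0.3, 8.3]
opening: 19.3
grasp_force: 45.0
```

```bash
python3 -m pendant '[[[0,0,-0.003],0],[[0,0,0],0]]'; python3 -m pendant '[[[0,0,-0.001],0],[[0,0,0],0]]'
```

```text
t: 12.9
tcp_pos: [461.4, 63.1, 130.5]
tcp_rot: [1.0, 0.0, 0.0, 0.0]
force: [-1.2, 0.3, 3.1]
opening: 18.6
grasp_force: 45.0
t: 13.1
tcp_pos: [461.2, 63.1, 129.7]
tcp_rot: [1.0, 0.0, 0.0, 0.0]
force: [-0.0, -1.0, 1.1]
opening: 19.0
grasp_force: 45.0
```

```bash
python3 -m pendant '[[[0,0,-0.001],0],[[0,0,0],0],[[0,0,0.03],0],[[0,0,0.06],0],[[0,0,0],0]]'; python3 -m pendant '[[[0.002,-0.09,0],0],[[0.002,-0.09,0],0],[[0.003,-0.04,0],0],[[0,0,0],0],[[0,0,0],0]]'
cat > mk.py <<'E'
from h import *
M=np.array([[461.2,63.3,12],[464.6,-46.6,12],[538.4,-72.3,12]])
A=[read_camera('side')[0] for _ in range(8)]; im=np.mean(A,0).astype(np.uint8)[:,:,::-1].copy(); cv2.imwrite('pics/mkf.png',im)
q=proj('side',M); print(q.round(1)); T=[]
for p in q:
    x0,y0=int(p[0])-12,int(p[1])-12
    c=cv2.resize(im[y0:y0+24,x0:x0+24],None,fx=11,fy=11,interpolation=cv2.INTER_CUBIC)
    c=cv2.normalize(c,None,0,255,cv2.NORM_MINMAX); e=tuple(int(z) for z in (p-[x0,y0]+.5)*11-.5); cv2.drawMarker(c,e,(0,0,255),cv2.MARKER_CROSS,12,1); T.append(c)
cv2.imwrite('pics/mk.png',np.hstack(T)); print(monitor.get_obs()['tcp_pos'])
E
python3 mk.py
```

```text
t: 13.6
tcp_pos: [462.2, 63.1, 176.5]
tcp_rot: [1.0, 0.0, 0.002, 0.0]
force: [-0.5, 1.1, -2.9]
opening: 18.7
grasp_force: 45.0
t: 14.1
tcp_pos: [464.1, -46.5, 173.3]
tcp_rot: [1.0, -0.0, -0.001, -0.001]
force: [-0.4, -0.2, -2.1]
opening: 19.0
grasp_force: 45.0
[[222.6 214.4]
 [236.2 226.6]
 [258.5 225.1]]
[464.6380171  -46.36817034 174.24416969]
```

View pics/mk.png

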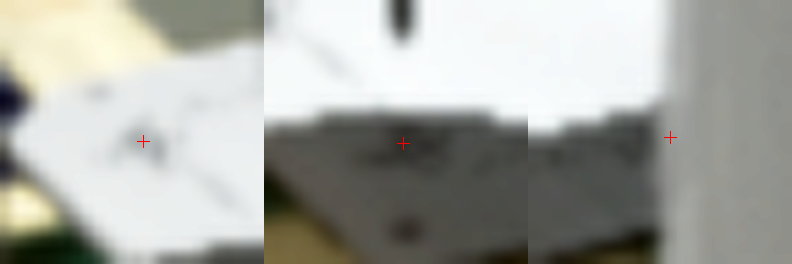

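Mark 2 matches its predicted pixel. Mark 3 is behind the bundle in this view, but the top view measured it directly. Press mark 2.

```bash
python3 -m pendant '[[[0,-0.001,-0.04],0],[[0,0,-0.028],0],[[0,0,0],0]]'; python3 -m pendant '[[[0,0,-0.006],0],[[0,0,-0.006],0],[[0,0,0],0]]'; python3 -m pendant '[[[0,0,-0.006],0],[[0,0,-0.002],0],[[0,0,0],0]]';  python3 -m pendant '[[[0,0,-0.002],0],[[0,0,0],0],[[0,0,0],0]]'
```

```text
t: 14.8
tcp_pos: [464.4, -47.1, 139.3]
tcp_rot: [1.0, 0.0, -0.001, -0.0]
force: [0.1, 0.0, -1.7]
opening: 18.9
grasp_force: 45.0
t: 15.1
tcp_pos: [465.2, -47.4, 135.5]
tcp_rot: [1.0, 0.0, 0.001, 0.0]
force: [-2.0, 0.5, 10.6]
opening: 18.7
grasp_force: 45.0
t: 15.4
tcp_pos: [465.0, -47.4, 131.4]
tcp_rot: [1.0, 0.0, 0.001, 0.0]
force: [-1.0, 0.4, 5.6]
opening: 19.1
grasp_force: 45.0
t: 15.7
tcp_pos: [464.8, -47.4, 129.7]
tcp_rot: [1.0, 0.0, 0.0, 0.0]
force: [-0.5, 0.6, 1.1]
opening: 19.0
grasp_force: 45.0
```

```bash
python3 -m pendant '[[[0,0,-0.001],0],[[0,0,0],0],[[0,0,0.03],0],[[0,0,0.06],0],[[0,0,0],0]]'; python3 -m pendant '[[[0.06,-0.02,0],0],[[0.06,-0.02,0],0],[[0.027,-0.01,0],0],[[0,0,0],0],[[0,0,0],0]]'
```

```text
t: 16.2
tcp_pos: [465.9, -47.8, 176.1]
tcp_rot: [1.0, 0.0, 0.002, 0.001]
force: [-0.9, 0.1, -3.0]
opening: 19.1
grasp_force: 45.0
t: 16.7
tcp_pos: [537.3, -72.1, 172.5]
tcp_rot: [1.0, 0.0, -0.001, -0.0]
force: [-0.1, -0.3, -1.8]
opening: 18.9
grasp_force: 45.0
```

```bash
python3 -c "
from workcell import monitor
print(monitor.get_obs()['tcp_pos'],monitor.get_obs()['force'])"
```

```text
[537.33409645 -72.07187085 172.48473495] [-0.08983195 -0.25980373 -1.81548421]
```

```bash
python3 -m pendant '[[[0,0,-0.04],0],[[0,0,-0.028],0],[[0,0,0],0]]'; python3 -m pendant '[[[0,0,-0.006],0],[[0,0,-0.006],0],[[0,0,0],0]]'; python3 -m pendant '[[[0,0,-0.006],0],[[0,0,-0.002],0],[[0,0,0],0]]';  python3 -m pendant '[[[0,0,-0.002],0],[[0,0,0],0],[[0,0,0],0]]'
```

```text
t: 17.0
tcp_pos: [537.1, -71.9, 138.8]
tcp_rot: [1.0, 0.0, -0.001, -0.0]
force: [-0.3, -0.6, -1.3]
opening: 18.6
grasp_force: 45.0
t: 17.3
tcp_pos: [538.2, -72.2, 135.3]
tcp_rot: [1.0, 0.0, 0.001, 0.0]
force: [-1.5, 0.5, 10.7]
opening: 19.0
grasp_force: 45.0
t: 17.6
tcp_pos: [538.0, -72.2, 130.8]
tcp_rot: [1.0, 0.0, 0.0, 0.0]
force: [-1.6, 0.8, 4.0]
opening: 19.4
grasp_force: 45.0
t: 17.9
tcp_pos: [538.1, -72.3, 128.8]
tcp_rot: [1.0, 0.0, -0.0, -0.0]
force: [-0.7, 0.8, 2.6]
opening: 18.9
grasp_force: 45.0
```

```bash
python3 -m pendant '[[[0,0,0.04],0],[[0,0,0.09],0],[[0,0,0.09],0],[[0,0,0.04],0],[[-0.08,-0.02,0],0]]'; python3 -m pendant '[[[-0.08,-0.03,0],0],[[-0.066,-0.07,0],0],[[0,-0.095,0],0],[[0,-0.095,0],0],[[0,-0.095,0],0]]';python3 -m pendant '[[[0,-0.095,0],0],[[0,-0.06,0],0],[[0,-0.02,0],0],[[0,0,0],0],[[0,0,0],0]]'
```

```text
t: 18.4
tcp_pos: [501.1, -82.8, 261.1]
tcp_rot: [1.0, 0.001, 0.004, 0.001]
force: [-0.3, -0.9, -2.8]
opening: 18.9
grasp_force: 45.0
t: 18.9
tcp_pos: [424.6, -276.8, 258.6]
tcp_rot: [1.0, 0.0, 0.0, 0.0]
force: [0.9, -0.4, -3.0]
opening: 18.7
grasp_force: 45.0
t: 19.4
tcp_pos: [425.3, -361.1, 258.6]
tcp_rot: [1.0, 0.001, -0.0, -0.0]
force: [0.3, 0.3, -2.3]
opening: 19.4
grasp_force: 45.0
```

```bash
python3 -m pendant '[[[0,-0.004,-0.06],0],[[0,0,-0.06],0],[[0,0,-0.063],0],[[0,0,0],0],[[0,0,0],0]]'
python3 - <<'E'
from h import *
A=[read_camera('side') for _ in range(6)]; o=monitor.get_obs(); t=o['tcp_pos']; print(t.round(1),o['tcp_rot'].round(4))
im=np.mean([a[0] for a in A],0).astype(np.uint8)[:,:,::-1].copy(); W=cloud('side',np.median([a[1] for a in A],0)).reshape(-1,3)
for a,b in((-115,-90),(-85,-60),(-60,-36)):
    P=W[(np.hypot(W[:,0]-t[0],W[:,1]-t[1])<13)&(W[:,2]-t[2]>a)&(W[:,2]-t[2]<b)]; print(a,len(P),np.median(P,0).round(1))
q=proj('side',[t-[0,0,126.2],t-[0,0,30.2],[480,-363.5,120]]); print(q.round(1))
x0,y0=int(q[1,0])-40,int(q[1,1])-30; c=cv2.resize(im[y0:y0+80,x0:x0+80],None,fx=7,fy=7,interpolation=cv2.INTER_CUBIC)
for p in q: cv2.drawMarker(c,tuple(int(z) for z in (p-[x0,y0]+.5)*7-.5),(0,0,255),cv2.MARKER_CROSS,14,1)
cv2.imwrite('pics/ret.png',c)
E
```

```text
t: 19.9
tcp_pos: [425.7, -363.6, 168.4]
tcp_rot: [1.0, 0.001, 0.0, 0.0]
force: [1.5, 0.2, -2.4]
opening: 18.9
grasp_force: 45.0
[ 425.4 -364.5  168.3] [1.e+00 2.e-04 6.e-04 8.e-04]
-115 24 [ 425.1 -367.3   67.8]
-85 40 [ 423.  -369.9   95.9]
-60 38 [ 422.7 -369.7  120.3]
[[272.3 267.3]
 [272.9 237.1]
 [289.8 238.2]]
```

View pics/ret.png

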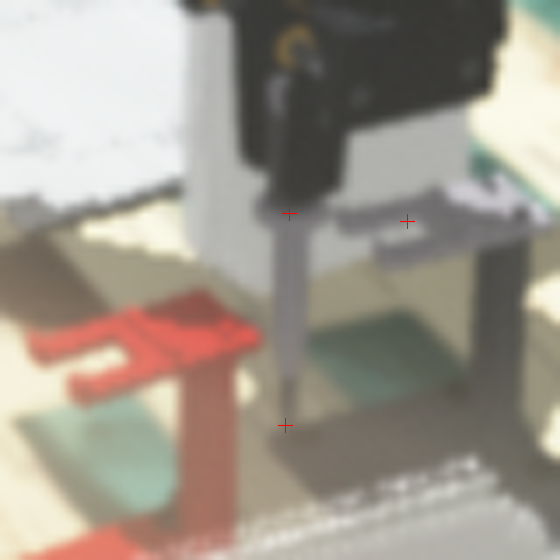

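The punch hangs upright in the gripper (collar at (290,212)) in line with the fork's open slot at (407,221). Slide in.

```bash
python3 -m pendant '[[[0.03,0,0],0],[[0.04,0,0],0],[[0.039,0,0],0],[[0,0,0],0],[[0,0,0],0]]';python3 -m pendant '[[[0,0,0],0],[[0,0,0],0]]'
```

```text
t: 20.7
tcp_pos: [479.3, -364.2, 167.3]
tcp_rot: [1.0, 0.0, -0.0, -0.0]
force: [-0.7, -0.6, -1.7]
opening: 19.0
grasp_force: 45.0
t: 20.9
tcp_pos: [479.0, -364.5, 167.5]
tcp_rot: [1.0, -0.0, -0.0, 0.0]
force: [0.2, -1.2, -2.5]
opening: 18.6
grasp_force: 45.0
```

```bash
python3 -m pendant '[[[0.002,0.003,0],0],[[0,0,-0.014],0],[[0,0,-0.014],0],[[0,0,0],0],[[0,0,0],0]]';python3 -m pendant '[[[0,0,-0.003],0],[[0,0,0],0],[[0,0,0],0]]';python3 -m pendant '[[[0,0,-0.002],0],[[0,0,0],0]]'
```

```text
t: 21.4
tcp_pos: [480.6, -362.8, 152.9]
tcp_rot: [1.0, 0.0, -0.0, -0.0]
force: [-0.5, -0.2, -2.1]
opening: 18.7
grasp_force: 45.0
t: 21.7
tcp_pos: [480.7, -362.9, 151.8]
tcp_rot: [1.0, 0.0, 0.0, 0.0]
force: [0.4, 0.2, -2.2]
opening: 18.6
grasp_force: 45.0
t: 21.9
tcp_pos: [480.8, -362.9, 151.2]
tcp_rot: [1.0, 0.0, 0.0, 0.0]
force: [-1.5, 0.8, 1.9]
opening: 18.9
grasp_force: 45.0
```

```bash
python3 -m pendant '[[[0,0,0],0],[[0,0,0],0],[[0,0,0],0],[[0,0,0],0],[[0,0,0],0]]' 120;python3 -m pendant '[[[0,0,0],0],[[0,0,0.02],0],[[0,0,0.04],0],[[0,0,0.07],0],[[0,0,0.08],0]]' 60;python3 -m pendant '[[[-0.05,0,0.05],0],[[-0.09,-0.03,0],0],[[-0.09,-0.03,0],0],[[-0.06,-0.06,0],0],[[0,-0.09,0],0]]'
python3 - <<'E'
from h import *
p,_=shot('side','side9'); t,d=shot('top','top9')
a=cv2.imread('pics/side9.png'); b=cv2.imread('pics/top9.png')
cv2.imwrite('pics/fin.png',np.hstack([cv2.resize(a[130:330,180:380],(400,400)),cv2.resize(b[130:290,150:410],(400,400))]))
W=cloud('top',d).reshape(-1,3)
for nm,c,r,lo,hi in(('jar',(360,20),45,50,75),('cap',(480,-363),16,160,200),('bL',(569,178),75,135,155),('bR',(554,-173),70,135,155),('bB',(670,45),75,105,120)):
    P=W[(np.hypot(W[:,0]-c[0],W[:,1]-c[1])<r)&(W[:,2]>lo)&(W[:,2]<hi)]; print(nm,len(P),np.median(P,0).round(1) if len(P) else '')
E
```

```text
t: 22.4
tcp_pos: [480.7, -362.9, 150.7]
tcp_rot: [1.0, 0.0, -0.0, -0.0]
force: [0.3, 0.3, -1.0]
opening: 46.5
grasp_force: 0.0
t: 22.9
tcp_pos: [480.4, -362.5, 257.0]
tcp_rot: [1.0, 0.0, -0.001, -0.001]
force: [0.6, -0.6, 0.4]
opening: 67.2
grasp_force: 0.0
t: 23.4
tcp_pos: [332.9, -467.7, 283.0]
tcp_rot: [1.0, -0.001, 0.0, 0.001]
force: [0.5, -0.4, 0.6]
opening: 67.3
grasp_force: 0.0
jar 247 [361.5  20.6  61.5]
cap 47 [ 479.4 -359.5  186.9]
bL 497 [569.9 179.6 141.8]
bR 515 [ 554.4 -174.   144.2]
bB 546 [672.6  41.9 110.6]
```

View pics/fin.png

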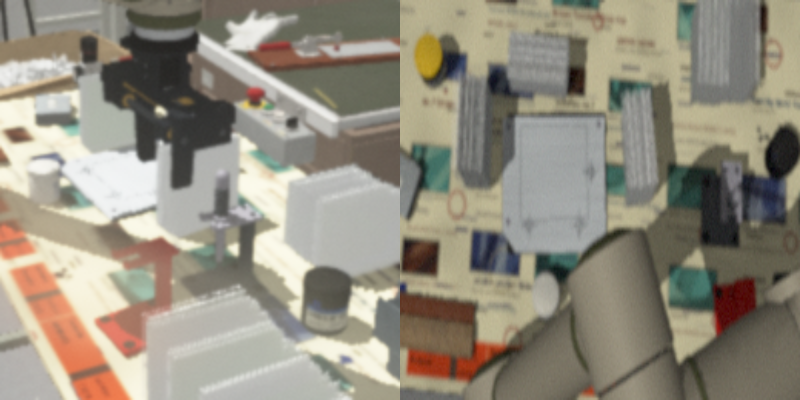

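The final pictures show the jar upright at (45,180), the punch upright in the fork at (222,210), and the bundles where they were.

```bash
python3 -m pendant '[[[0,0,0],0],[[0,0,0],0],[[0,0,0],0]]'; python3 -c "
from workcell import arm
print(arm.finish_job())"
```

```text
t: 23.8
tcp_pos: [336.1, -466.9, 281.3]
tcp_rot: [1.0, 0.001, 0.0, 0.0]
force: [-0.2, 0.7, -0.5]
opening: 67.5
grasp_force: 0.0
the job is handed in; nothing more can be done
None
```

I handed the job in at 23.8 s: the ink jar stands upright on the table, all three crosses were pressed in order until the force fell off as it does after a trip, and the punch hangs upright in its stand; no verdict came back.

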